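Return the marking kit to its foam tray

ROBOT

A 6-joint arm with a two-finger parallel gripper is mounted at the origin on a cart in front of the work surface, level with it; the furniture and walls round the work are solid. World frame = base frame: x ahead of the robot, y to its left, z up, the work surface at z = 0. Lengths are in m, angles in rad, forces in N, time in s.
With the tool pointing down it reaches from about 0.3 to 0.775 m from the base axis. Payload 14.6 kg.
Tool frame: the origin (TCP) lies at the centre of the arm's flange, where the gripper is bolted on; the fingertips stand 199 mm ahead of it and the grasp point (between the pads) lies ctrl.tcp_to_grasp ahead of it (ctrl.tcp_to_grasp is the distance from the TCP to the grasp point, in m); z points along the fingers, y is the line along which they close (so a half turn about z gives the same grasp; the last joint's range is limited). The gripper opens to 94 mm and grips with 3 to 60 N. Pads are 16 mm wide; open, the fingers measure 119 mm over their backs; the gripper's body (75 mm by 177 mm) begins 78 mm behind the grasp point.
Start: joints at [-1.409, 0.3, 1.521, -0, 1.321, -0.067], TCP at [0.125, -0.536, 0.405] pointing down, gripper open.
Joint ranges: [-3.03, 3.03], [-0.79, 2.21], [0.23, 2.52], [-1.04, 4.18], [0, 3.07], [-2.55, 2.55]. Speed limits (rad/s): [2.22, 2.22, 2.57, 3.14, 3.14, 3.14].

INTERFACE

Orientations are given as [roll, pitch, yaw] about the fixed x, y, z axes, in that order (R = Rz(yaw) Ry(pitch) Rx(roll)).
In Python, from station import ctrl gives the robot as it stands. The module is installed in compiled form; this text tells all that it offers.
- The arm moves only by the shell command python3 -m jog 'ROWS' [OPENING] [FORCE]. ROWS is JSON, a list of rows, each a list of 6 numbers: the shift along the tool's x, y, z in cm, then the turn, a rotation vector about the tool's x, y, z in rad. In form: [[tx, ty, tz, ax, ay, az], ...]. A call has 1 to 8 rows; each row is the pose to reach, as a shift and turn from the pose commanded when the call began, along the tool's axes at that moment; what a row does not reach only later rows make up. A row lasts 1/10 s, in which the tool goes at most 50 mm and 8.59 degrees, less where a joint would pass 70% of its speed; a pose out of reach is approached as far as the arm can. A call with a gripper value outside its range is refused whole. OPENING is the opening in per cent of the stroke, from 0 (shut) to 100 (fully open), set as the call begins (- or left out, the last holds). The fingers move at their own pace and stop on an object; FORCE is the grip in N (left out, the last holds). Time passes only in rows, so rows that repeat a pose let the fingers close. It gives the time, the measured TCP pose, the force, the opening and the grip force at its end, in the units of the state.
- ctrl.get_obs(): the state, without advancing time (a new reading comes with each control period).
- ctrl.camera(name): name is "scene" or "top" or "wrist"; returns a dict with "img" (420x560x3 uint8, blue, green, red), "intrinsics" (3x3 intrinsics, pixels), "R" (3x3) and "t" (3): a world point X has camera coordinates R X + t. Camera axes: x right, y down, z forward; pixel columns grow to the right and rows downward; lengths in m; the calibration is good to about 2 mm. A picture is of the moment at which its call begins. There is no depth.
- ctrl.hand_in(): hands the job in; it is judged then, once.
The state is a dict: "time_s": time; "qpos": joint angles; "joint_vel": joint speeds; "tau": joint torques, N m; "ee_pos": TCP position; "eef_rot": TCP orientation; "force": force on the tool from outside, world axes, zero at the start; "moment": the same for the moment, N m; "grip_width": finger opening in m; "grip_force": force on a finger pad.
Only numpy, scipy, OpenCV 4.12 (cv2) and the standard library are available. Lean on these libraries where they do the work, as an engineer would, in place of code of your own. Each camera call takes 0.05 s, during which the arm holds its last target. There are 200 camera calls.

TASK

Pack the laser station's kit for hand-over: press the eye loupe, the red-capped pen, the blue-capped pen and the red licence key into the foam tray, each fully home in the cutout made for it (the pen cutouts have red and blue floors). The black-capped pen and the black memory stick belong to the bench: leave them lying where they are.

Things in the scene. Friction and masses are not known exactly. Their poses are not given: they have to be found in the camera images.
- red_pen: Felt pen, white barrel, RED cap, lying flat: 16 wide, 138 long, 17 mm high, does not roll, about 16 g. Origin: centre of its underside; y along the pen, z up. Part of the kit.
- blue_pen: Felt pen, white barrel, BLUE cap, lying flat: 16 wide, 142 long, 17 mm high, does not roll, about 16 g. Origin: centre of its underside; y along the pen, z up. Part of the kit.
- black_pen: Felt pen, white barrel, BLACK cap, 15 x 135 x 17 mm, origin at its underside, y along the pen. Not part of the kit: it stays where it lies.
- loupe: Black eye loupe standing upright: round, 36 mm across at the foot, waist 30 mm across at 15 to 24 mm height, 32 mm across above that, 34 mm high, about 30 g. Origin: centre of its underside, z up. Part of the kit.
- licence_key: RED licence key stick (like a memory stick) lying flat: 18 wide, 55 long, 8 mm high, about 12 g. Origin: middle of its underside; y along it: red case from y = -15 to +28 mm, metal plug (12 wide, 4 high) from -28 to -15 mm. Part of the kit; it may lie either end first in the foam.
- black_stick: BLACK memory stick of the licence key's shape and size (18 x 55 x 8 mm, metal plug, grey label field), origin at the middle of its underside. Not part of the kit: it stays where it lies. (Mind the laser head behind the bench things: it overhangs the worktop from about x = 0.66 m back, 0.28 m up; carry things past in front of it.)
- foam_red_pen: charcoal foam block 60 x 164 x 25 mm in the tray, origin centre of underside, y along, z up, foam top z = +25 mm; its middle has a cutout 27 wide, 154 long (along y), 9 mm deep, RED floor (z = +16 mm): for the red pen. Soft sloping ribs on the long walls narrow it to 11 mm; the pen rests on them 4 mm above the floor until pressed home (about 5 N). Home, it stands 8 mm proud of the foam.
- foam_blue_pen: charcoal foam block 60 x 164 x 25 mm in the tray, origin centre of underside, y along, z up, foam top z = +25 mm; its middle has a cutout 27 wide, 154 long (along y), 9 mm deep, BLUE floor (z = +16 mm): for the blue pen. Soft sloping ribs on the long walls narrow it to 11 mm; the pen rests on them 4 mm above the floor until pressed home (about 5 N). Home, it stands 8 mm proud of the foam.
- foam_loupe: charcoal foam block 60 x 164 x 25 mm in the tray, origin centre of underside, y along, z up, foam top z = +25 mm; its middle has a round cutout 47 mm across, 13 mm deep, yellow floor (z = +12 mm): for the loupe, upright. Four soft sloping ribs narrow it to 32 mm; the loupe rests on them 4 mm above the floor until pressed home (about 5 N). Home, it stands 21 mm proud of the foam.
- foam_key: One of four equal foam blocks side by side, 60 mm apart, in a shallow grey fixed tray with a 5 mm lower rim (order varies): size, origin, axes as the others. Middle: cutout 27 wide, 62 long (y), 6 mm deep, yellow floor (z = +19 mm), for the licence key. Soft ribs narrow it to 14 mm; the key rests on them 3 mm above the floor until pressed home (about 5 N, say with shut fingers). Home, 2 mm proud.
Not all that is in view belongs to the job. Of the things like the loupe, leave any that is green or pink; of the rest the smaller one is meant.

How it is judged:
By the outcome, as a careful person would: the job done as asked, in the order asked, and still so for the second after the job is handed in, with the robot touching nothing.
It also fails if it takes over 133 s, if anything falls off the work surface, if the arm or the gripper's body presses on something with over 40 N, if the wrist force passes 120 N, or if a joint passes its speed limit or range.

## Working session

There is one attempt and no reset: what is moved stays moved. The work goes in short steps, Python scripts to look and compute and a shell command to move; the robot and the scene stay as the last step left them, time stands still between calls to the robot, and variables do not carry over. Pictures are saved under pics/ and viewed, at most 14 in all, crops included, and the job is handed in when it is done.

```bash
mkdir -p pics; python3 - <<'E'
from station import ctrl
import cv2
o=ctrl.get_obs(); print(o['time_s'],o['ee_pos'],o['eef_rot'],o['grip_width'],ctrl.tcp_to_grasp)
for n in ("top","scene"):
    c=ctrl.camera(n); cv2.imwrite(f'pics/{n}0.png',c['img']); print(n,c['intrinsics'],c['R'],c['t'])
    import pickle; pickle.dump(c,open(f'{n}0.pkl','wb'))
E
```

```text
0.0 [ 0.12474732 -0.53562957  0.4040941 ] [-3.14042417e+00 -9.72057598e-05  2.28815844e-01] 0.09406616149459988 0.1804
top [[448.45419524   0.         282.70584361]
 [  0.         448.45419524 213.33958684]
 [  0.           0.           1.        ]] [[-0.01079249 -0.99990256 -0.00885425]
 [-0.98546213  0.01213723 -0.16946116]
 [ 0.16955212  0.00689662 -0.98549709]] [-0.00785194  0.59702225  1.02538038]
scene [[448.10025402   0.         282.13232559]
 [  0.         448.10025402 205.89625559]
 [  0.           0.           1.        ]] [[ 0.61907346 -0.7850727   0.02022141]
 [-0.39538806 -0.33382614 -0.85570345]
 [ 0.67853985  0.52174799 -0.51707128]] [-0.37698593  0.24436339  1.08475893]
```

View pics/top0.png

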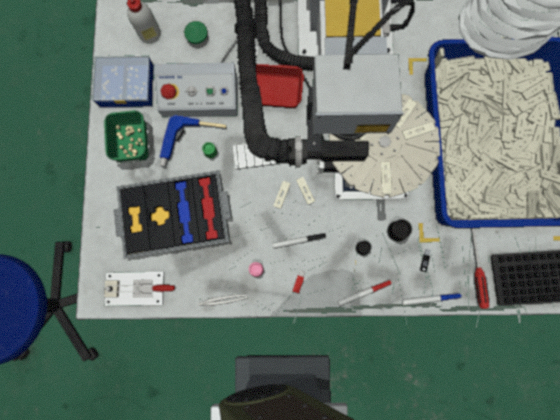

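View pics/scene0.png

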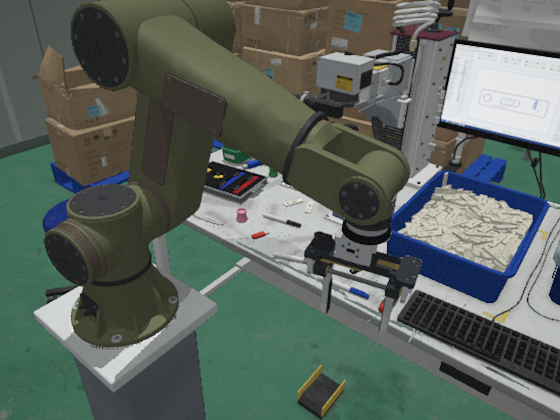

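The top view shows the tray at (117–230, 173–255). Its cutouts from left to right are key (135,218), loupe (160,215), blue (183,212) and red (208,208). The red key is at (298,284), the red pen at (365,293), the blue pen at (432,299), the small black loupe at (363,248) with a larger one at (399,230), and the black stick at (425,261). Next I'll measure these.

```bash
cat > h.py <<'E'
import numpy as np, cv2, pickle
from scipy.spatial.transform import Rotation as Ro
from station import ctrl
def world(c,u,v,z):
    K,R,t=c['intrinsics'],np.array(c['R']),np.array(c['t'])
    d=R.T@np.linalg.solve(K,[u,v,1.]); o=-R.T@t
    return o+d*(z-o[2])/d[2]
def pix(c,X):
    p=c['intrinsics']@(np.array(c['R'])@np.array(X,float)+c['t']); return p[:2]/p[2]
def rot(o): return Ro.from_euler('xyz',o['eef_rot'])
def go(x,y,ztip,yaw):
    """row (cm, rad) from measured pose to fingertips at x,y,ztip, tool down, tool x axis at yaw"""
    o=ctrl.get_obs(); R=rot(o)
    T=np.array([x,y,ztip+0.199]); Rt=Ro.from_euler('xyz',[np.pi,0,yaw])
    d=R.inv().apply(T-o['ee_pos'])*100; a=(R.inv()*Rt).as_rotvec()
    print(np.round(d,2),np.round(a,3))
def rect(c,m,z):
    """undistorted min-area rectangle on plane z of mask m: centre, sizes mm, long-axis yaw"""
    v,u=np.nonzero(m); P=np.array([world(c,a,b,z)[:2] for a,b in zip(u,v)])
    (cx,cy),(w,h),a=cv2.minAreaRect((P*1000).astype(np.float32))
    if w<h: w,h,a=h,w,a+90
    return np.round([cx,cy,w,h],1),round((a+90)%180-90,1)
def blob(c,m,box):
    x0,y0,x1,y1=box; k=np.zeros(m.shape,np.uint8); k[y0:y1,x0:x1]=m[y0:y1,x0:x1]
    n,l,s,_=cv2.connectedComponentsWithStats(k)
    return l==1+np.argmax(s[1:,4])
def hsv(c): return [x.astype(int) for x in cv2.split(cv2.cvtColor(c['img'],cv2.COLOR_BGR2HSV))]
E
python3 - <<'E'
from h import *
c=pickle.load(open('top0.pkl','rb')); H,S,V=hsv(c)
red=((H<8)|(H>172))&(S>120); blue=(H>105)&(H<130)&(S>120); yel=(H>15)&(H<35)&(S>120); blk=V<55
for n,m,b,z in [('key',red,(285,270,312,300),.008),('redcap',red,(335,275,400,312),.012),('bluecap',blue,(400,285,470,312),.012),
 ('loupe',blk,(350,235,376,262),.034),('bigloupe',blk,(384,215,415,246),.034),('fkey',yel,(120,195,148,240),.019),('floupe',yel,(147,195,174,240),.012),('fblue',blue,(172,170,197,250),.016),('fred',red,(195,170,222,250),.016)]:
    k=blob(c,m,b); print(n,k.sum(),*rect(c,k,z))
im=c['img']
a=cv2.resize(im[165:265,105:238],None,fx=3,fy=3,interpolation=2); b=cv2.resize(im[210:315,280:480],None,fx=4-0,fy=4,interpolation=2)[:,:800]
cv2.imwrite('pics/z1.png',np.vstack([b,np.pad(a,((0,0),(0,800-a.shape[1]),(0,0)))])[:, :][:600+120][::1] if 0 else b)
E
```

```text
key 97 [429.6 -49.8  38.4  14.8] -21.6
redcap 77 [ 424.7 -251.4   43.9   10.1] -69.3
bluecap 79 [ 396.  -415.9   45.7   10.2] -85.9
loupe 147 [ 514.2 -205.6   31.5   31.3] 89.3
bigloupe 368 [ 555.6 -295.4   53.8   48.7] 89.3
fkey 274 [593.4 351.2  66.9  30.6] 8.6
floupe 259 [602.3 292.6  43.4  42.5] -37.5
fblue 603 [610.9 231.9 157.8  30.2] 8.4
fred 607 [619.8 172.5 158.   31.1] 8.1
```

View pics/z1.png

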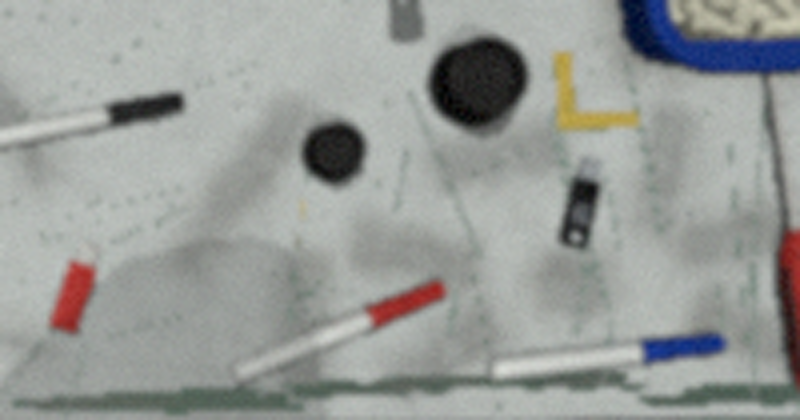

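```bash
python3 -c "
from h import *
go(.514,-.206,.15,.1)"
```

```text
[ 45.39 -23.27   5.54] [-0.001  0.     0.129]
```

```bash
python3 -m jog '[[45.4,-23.3,5.5,0,0,0.129],[45.4,-23.3,5.5,0,0,0.129],[45.4,-23.3,5.5,0,0,0.129],[45.4,-23.3,5.5,0,0,0.129],[45.4,-23.3,5.5,0,0,0.129],[45.4,-23.3,5.5,0,0,0.129],[45.4,-23.3,5.5,0,0,0.129],[45.4,-23.3,5.5,0,0,0.129]]' 60 20; python3 -c "
from h import *
go(.514,-.206,.15,.1)"
```

```text
time_s: 0.9
ee_pos: [0.4294, -0.2769, 0.3615]
eef_rot: [-3.142, 0.0, 0.1]
force: [0.6, -0.9, 0.3]
grip_width: 0.0563
grip_force: 0.0
[ 9.12 -6.21  1.25] [-0.  0. -0.]
```

```bash
python3 -m jog '[[9.1,-6.2,1.2,0,0,0],[9.1,-6.2,1.2,0,0,0],[9.1,-6.2,1.2,0,0,0],[9.1,-6.2,1.2,0,0,0]]'; python3 - <<'E'
from h import *
go(.514,-.206,.15,.1)
c=ctrl.camera('wrist'); pickle.dump(c,open('w1.pkl','wb')); cv2.imwrite('pics/w1.png',c['img'])
print(pix(c,[.514,-.206,.034]),pix(c,[.514,-.206,0.15]))
E
```

```text
time_s: 1.3
ee_pos: [0.5132, -0.2067, 0.349]
eef_rot: [-3.141, 0.001, 0.102]
force: [-0.6, -1.1, 0.7]
grip_width: 0.0561
grip_force: 0.0
[ 0.08 -0.07  0.  ] [-0.001  0.001  0.002]
[283.75204402 208.71092046] [284.13766976 257.44980905]
```

View pics/w1.png

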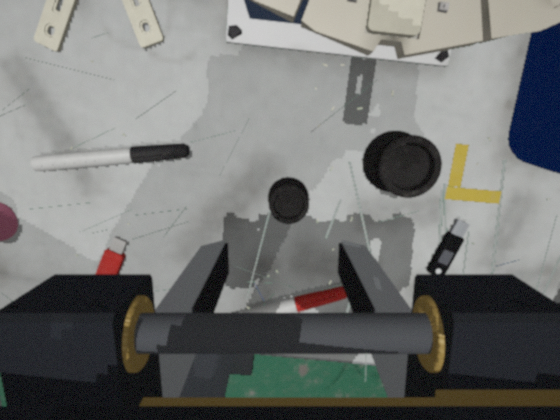

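The wrist view shows the small loupe at (288,200), between the fingertips and slightly ahead of them, and the big loupe at (402,165).

```bash
python3 - <<'E'
from h import *
c=pickle.load(open('w1.pkl','rb')); H,S,V=hsv(c)
k=blob(c,V<60,(260,170,316,228)); v,u=np.nonzero(k); print(u.min(),u.max(),v.min(),v.max())
for z in (0.0,.02,.034): print(rect(c,k,z), world(c,(u.min()+u.max())/2,(v.min()+v.max())/2,z))
print(pix(c,[.514,-.206,0]))
go(.515,-.207,.15,.1)
E
```

```text
269 307 178 223
(array([ 514.3, -209.9,   41.8,   34.6]), 6.7) [ 0.51453237 -0.209894    0.        ]
(array([ 518.2, -209.2,   39.3,   32.5]), 6.7) [ 0.51844717 -0.20922078  0.02      ]
(array([ 520.9, -208.8,   37.5,   31.1]), 6.7) [ 0.52118754 -0.20874952  0.034     ]
[283.68821095 200.64311651]
[ 0.27 -0.06  0.04] [-0.     0.001  0.001]
```

```bash
python3 -c "
from h import *
go(.517,-.208,.016,.1)"
```

```text
[ 0.47  0.07 13.44] [-0.     0.001  0.001]
```

```bash
python3 -m jog '[[0.4,0.1,5,0,0,0],[0.4,0.1,10,0,0,0],[0.4,0.1,13.4,0,0,0],[0.4,0.1,13.4,0,0,0],[0.4,0.1,13.4,0,0,0]]' && python3 -m jog '[[0,0,0,0,0,0],[0,0,0,0,0,0],[0,0,0,0,0,0],[0,0,0,0,0,0],[0,0,0,0,0,0]]' 0 25; python3 -c "
from h import *
go(.517,-.208,.016,.1)"
```

```text
time_s: 1.85
ee_pos: [0.5163, -0.2096, 0.2171]
eef_rot: [3.141, -0.0, 0.098]
force: [0.3, -0.0, 0.7]
grip_width: 0.0562
grip_force: 0.0
time_s: 2.35
ee_pos: [0.5168, -0.2084, 0.2168]
eef_rot: [3.141, -0.001, 0.1]
force: [-1.5, 0.0, 6.8]
grip_width: 0.0313
grip_force: 25.0
[ 0.02 -0.04  0.18] [ 0.001 -0.001 -0.   ]
```

```bash
python3 -c "
from h import *
c=pickle.load(open('w1.pkl','rb')); print(-np.array(c['R']).T@c['t'], c['R'][2])
go(.517,-.1,.15,.1)
go(.53,.29,.15,.147)"
```

```text
[ 0.5790009  -0.19880736  0.32935784] [-0.226315   -0.02270152 -0.97378959]
[  1.12 -10.78 -13.22] [ 0.001 -0.001 -0.   ]
[  6.3  -49.45 -13.25] [ 0.001 -0.001 -0.047]
```

```bash
python3 -m jog '[[0,0,-4,0,0,0],[0.2,-2,-8.5,0,0,0],[1,-6,-11,0,0,0],[6.3,-49.4,-13,0,0,-0.047],[6.3,-49.4,-13,0,0,-0.047],[6.3,-49.4,-13,0,0,-0.047],[6.3,-49.4,-13,0,0,-0.047],[6.3,-49.4,-13,0,0,-0.047]]'; python3 -c "
from h import *
go(.53,.29,.15,.147)"
```

```text
time_s: 3.15
ee_pos: [0.5255, 0.1041, 0.3378]
eef_rot: [3.142, -0.001, 0.147]
force: [0.6, 0.3, 0.3]
grip_width: 0.0308
grip_force: 25.0
[  3.16 -18.33  -1.12] [ 0.    -0.001 -0.   ]
```

```bash
python3 -m jog '[[3.2,-18.4,-1.1,0,0,0],[3.2,-18.4,-1.1,0,0,0],[3.2,-18.4,-1.1,0,0,0],[3.2,-18.4,-1.1,0,0,0],[3.2,-18.4,-1.1,0,0,0],[3.2,-18.4,-1.1,0,0,0]]'; python3 - <<'E'
from h import *
c=ctrl.camera('wrist'); pickle.dump(c,open('w2.pkl','wb')); cv2.imwrite('pics/w2.png',c['img'])
go(.53,.29,.15,.147)
E
```

```text
time_s: 3.75
ee_pos: [0.5305, 0.2891, 0.3481]
eef_rot: [3.141, 0.0, 0.148]
force: [-0.2, -0.0, 0.1]
grip_width: 0.0309
grip_force: 25.0
[-0.04 -0.18 -0.09] [ 0.  0. -0.]
```

View pics/w2.png

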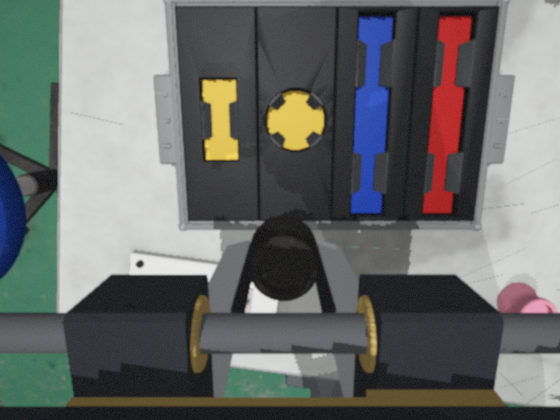

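The tray is fully in view: key cutout (221,120), loupe cutout (296,120), blue (372,115) and red (447,115). The loupe is held at (283,260).

```bash
python3 - <<'E'
from h import *
for f,bx in (('w2.pkl',[(195,70,245,170),(255,80,335,160),(345,5,400,220),(415,5,480,220)]),('top0.pkl',[(120,195,148,240),(147,195,174,240),(172,170,197,250),(195,170,222,250)])):
    c=pickle.load(open(f,'rb')); H,S,V=hsv(c)
    red=((H<8)|(H>172))&(S>120); blue=(H>105)&(H<130)&(S>120); yel=(H>15)&(H<35)&(S>120)
    for n,m,b,z in zip(('key','loupe','blue','red'),(yel,yel,blue,red),bx,(.019,.012,.016,.016)):
        print(f,n,*[rect(c,blob(c,m,b),z+dz) for dz in (0,.004)])
E
```

```text
w2.pkl key (array([594. , 351.7,  64.7,  28.9]), 8.5) (array([594. , 351. ,  63.9,  28.5]), 8.5)
w2.pkl loupe (array([603. , 290.4,  46.2,  45.8]), 54.0) (array([603. , 290.5,  45.6,  45.3]), 54.0)
w2.pkl blue (array([612. , 229.4, 158.4,  29. ]), 8.7) (array([611.8, 230.3, 156.3,  28.7]), 8.7)
w2.pkl red (array([621.1, 168.3, 158.3,  27.1]), 8.6) (array([620.7, 170. , 156.3,  26.7]), 8.6)
top0.pkl key (array([593.4, 351.2,  66.9,  30.6]), 8.6) (array([592.8, 349.9,  66.7,  30.5]), 8.6)
top0.pkl loupe (array([602.3, 292.6,  43.4,  42.5]), -37.5) (array([601.6, 291.5,  43.3,  42.3]), -37.5)
top0.pkl blue (array([610.9, 231.9, 157.8,  30.2]), 8.4) (array([610.2, 231. , 157.3,  30.1]), 8.4)
top0.pkl red (array([619.8, 172.5, 158. ,  31.1]), 8.1) (array([619.1, 171.7, 157.4,  31. ]), 8.1)
```

```bash
python3 -m jog '[[7.2,0.9,4,0,0,0],[7.2,0.9,9,0,0,0],[7.2,0.9,9,0,0,0],[7.2,0.9,9,0,0,0]]' ; python3 -c "
from h import *
go(.603,.2905,.06,.15)"
```

```text
time_s: 4.2
ee_pos: [0.6038, 0.2883, 0.2546]
eef_rot: [3.14, 0.006, 0.144]
force: [-0.3, -0.1, 0.0]
grip_width: 0.0312
grip_force: 25.0
[-0.05 -0.23 -0.44] [ 0.002  0.006 -0.006]
```

```bash
python3 -m jog '[[0,0,0,0,0,0],[0,0,0,0,0,0]]' ; python3 -c "
from h import *
go(.603,.2905,.035,.15)"
```

```text
time_s: 4.4
ee_pos: [0.6032, 0.29, 0.2606]
eef_rot: [-3.141, -0.003, 0.146]
force: [-0.7, -0.9, 0.0]
grip_width: 0.0311
grip_force: 25.0
[-0.02 -0.05  2.66] [-0.001 -0.003 -0.004]
```

```bash
python3 -m jog '[[0,0,0.7,0,0,0],[0,0,1.2,0,0,0],[0,0,1.5,0,0,0],[0,0,1.5,0,0,0]]'; for i in 1 2; do python3 -m jog '[[0,0,0.25,0,0,0],[0,0,0.5,0,0,0],[0,0,0.5,0,0,0]]' | egrep 'ee_pos|force'; done
```

```text
time_s: 4.8
ee_pos: [0.6031, 0.2903, 0.2427]
eef_rot: [3.141, 0.001, 0.147]
force: [-0.4, -0.2, 0.6]
grip_width: 0.0312
grip_force: 25.0
ee_pos: [0.6032, 0.2903, 0.2379]
force: [-1.0, 0.5, 0.1]
grip_force: 25.0
ee_pos: [0.6032, 0.2903, 0.2331]
force: [-2.1, 0.1, 1.6]
grip_force: 25.0
```

```bash
for i in 1 2 3; do python3 -m jog '[[0,0,0.1,0,0,0],[0,0,0.2,0,0,0],[0,0,0.2,0,0,0]]' | egrep 'ee_pos|force'; done
```

```text
ee_pos: [0.6034, 0.2904, 0.233]
force: [-7.3, -3.3, 16.4]
grip_force: 25.0
ee_pos: [0.6036, 0.2905, 0.2328]
force: [-11.4, -4.8, 28.4]
grip_force: 25.0
ee_pos: [0.6038, 0.2904, 0.2311]
force: [-8.9, -4.7, 29.2]
grip_force: 25.0
```

```bash
python3 -m jog '[[0,0,-0.4,0,0,0],[0,0,-0.4,0,0,0]]'|grep for; python3 -m jog '[[0,0,0,0,0,0],[0,0,0,0,0,0],[0,0,0,0,0,0]]' 55; python3 -m jog '[[0,0,-4,0,0,0],[-2,0,-8,0,0,0],[-6,0,-11,0,0,0],[-6,0,-11,0,0,0],[-6,0,-11,0,0,0]]'; python3 - <<'E'
from h import *
c=ctrl.camera('wrist'); pickle.dump(c,open('w3.pkl','wb')); cv2.imwrite('pics/w3.png',c['img'][:280,140:540])
E
```

```text
force: [0.1, -0.6, 0.3]
grip_force: 25.0
time_s: 6.8
ee_pos: [0.6032, 0.2903, 0.2307]
eef_rot: [3.141, 0.001, 0.147]
force: [0.2, 0.0, -0.1]
grip_width: 0.0504
grip_force: 0.0
time_s: 7.3
ee_pos: [0.5437, 0.2816, 0.3418]
eef_rot: [-3.141, -0.001, 0.147]
force: [-0.2, 0.3, -0.3]
grip_width: 0.0515
grip_force: 0.0
```

View pics/w3.png

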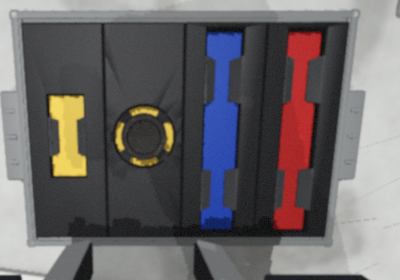

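```bash
python3 -m jog '[[3,0,3,0,0,0],[6,0,7,0,0,0],[6,0,8.3,0,0,0],[6,0,8.3,0,0,0],[6,0,8.3,0,0,0]]' 0|egrep 'ee_pos|force|width'; for i in 1 2 3 4; do python3 -m jog '[[0,0,0.15,0,0,0],[0,0,0.3,0,0,0],[0,0,0.3,0,0,0]]' | egrep 'ee_pos|^force'; done
```

```text
ee_pos: [0.6033, 0.2904, 0.2586]
force: [-0.2, -0.6, 0.4]
grip_width: 0.015
grip_force: 0.0
ee_pos: [0.6031, 0.2904, 0.2562]
force: [-0.2, -0.1, 0.1]
ee_pos: [0.6032, 0.2903, 0.252]
force: [1.1, -0.0, -0.2]
ee_pos: [0.6033, 0.2903, 0.249]
force: [-0.1, 0.3, 1.1]
ee_pos: [0.6034, 0.2905, 0.2475]
force: [-2.8, -0.4, 11.1]
```

```bash
for i in 1 2; do python3 -m jog '[[0,0,0.1,0,0,0],[0,0,0.2,0,0,0],[0,0,0.2,0,0,0]]' | egrep 'ee_pos|^force'; done; python3 -m jog '[[0,0,-3,0,0,0],[0,0,-7,0,0,0],[-8,-2,-11,0,0,0],[-14,5,-12,0,0,0],[-14,10,-12,0,0,0]]' 60 | grep ee_pos;  python3 - <<'E'
from h import *
c=ctrl.camera('wrist'); pickle.dump(c,open('w4.pkl','wb')); cv2.imwrite('pics/w4.png',c['img'])
print(pix(c,[.6033,.2903,.05]),pix(c,[.6033,.2903,.016]))
go(.517,-.2,.15,0)
E
```

```text
ee_pos: [0.6035, 0.2906, 0.2472]
force: [-7.8, -2.6, 22.5]
ee_pos: [0.6037, 0.2907, 0.247]
force: [-11.1, -4.9, 35.5]
ee_pos: [0.4987, 0.2187, 0.3547]
[208.39883337  60.06449401] [216.63131534  67.53163124]
[-4.12 41.18  0.66] [0.001 0.001 0.147]
```

```bash
python3 -c "
from h import *
go(.37,-.33,.15,0)"
```

```text
[-20.57  51.88   0.69] [0.001 0.001 0.147]
```

```bash
python3 -m jog '[[-20.6,51.9,0.7,0,0,0.147],[-20.6,51.9,0.7,0,0,0.147],[-20.6,51.9,0.7,0,0,0.147],[-20.6,51.9,0.7,0,0,0.147],[-20.6,51.9,0.7,0,0,0.147],[-20.6,51.9,0.7,0,0,0.147],[-20.6,51.9,0.7,0,0,0.147],[-20.6,51.9,0.7,0,0,0.147]]'|grep ee_pos; python3 -c "
from h import *
go(.37,-.33,.15,0)"
```

```text
ee_pos: [0.4086, -0.173, 0.3491]
[-3.86e+00  1.57e+01  1.00e-02] [ 0.    -0.001 -0.   ]
```

```bash
python3 -m jog '[[-3.9,15.7,0,0,0,0],[-3.9,15.7,0,0,0,0],[-3.9,15.7,0,0,0,0],[-3.9,15.7,0,0,0,0],[-3.9,15.7,0,0,0,0],[-3.9,15.7,0,0,0,0]]'|grep ee_pos; python3 - <<'E'
from h import *
c=ctrl.camera('wrist'); pickle.dump(c,open('w5.pkl','wb')); cv2.imwrite('pics/w5.png',c['img'])
E
```

```text
ee_pos: [0.3707, -0.3273, 0.3487]
```

View pics/w5.png

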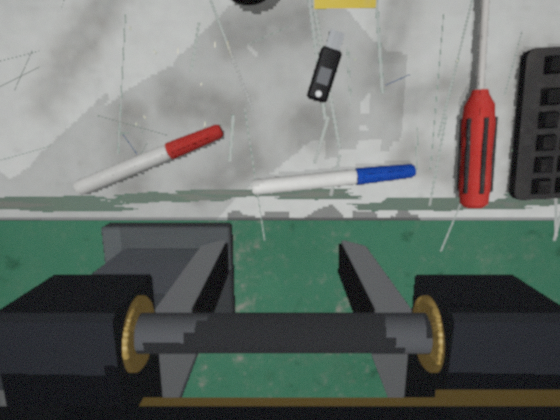

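Both pens are visible. The red pen runs from its tail (76,188) to its cap end (222,130), and the blue pen from (254,189) to (414,171). The black stick lies at (325,68), clear of both.

```bash
python3 - <<'E'
from h import *
c=pickle.load(open('w5.pkl','rb'))
for n,a,b in (('red',(76,188),(222,130)),('blue',(254,189),(414,171))):
    A,B=world(c,*a,.0085),world(c,*b,.0085); d=B-A
    print(n,A,B,'mid',(A+B)/2,'len',np.linalg.norm(d),'dir',np.arctan2(d[1],d[0]))
H,S,V=hsv(c)
print(rect(c,blob(c,((H<8)|(H>172))&(S>120),(150,110,240,170)),.0085),rect(c,blob(c,(H>105)&(H<130)&(S>120),(340,150,430,195)),.0085))
print(world(c,280,215,0))
E
```

```text
red [ 0.38490287 -0.14382204  0.0085    ] [ 0.43463844 -0.27417745  0.0085    ] mid [ 0.40977066 -0.20899975  0.0085    ] len 0.1395211791006142 dir -1.2063058720839166
blue [ 0.3839609  -0.30042856  0.0085    ] [ 0.3997596  -0.43998014  0.0085    ] mid [ 0.39186025 -0.37020435  0.0085    ] len 0.14044302692319333 dir -1.4580658728288034
(array([ 425.5, -250. ,   50.4,   13.4]), -69.1) (array([ 398.3, -415.4,   49.4,   13.1]), -82.7)
[ 0.35839926 -0.32319025  0.        ]
```

```bash
python3 -c "
from h import *
o=ctrl.get_obs(); print(np.round(o['qpos'],2))
go(.4098,-.209,.06,-1.206)"
```

```text
[-0.8   0.23  1.74  0.    1.17  0.77]
[  3.9  -11.79   8.99] [-0.     0.     1.207]
```

```bash
python3 -m jog '[[2,-6,0,0,0,0.15],[3.9,-11.8,2,0,0,0.3],[3.9,-11.8,4,0,0,0.45],[3.9,-11.8,9,0,0,0.6],[3.9,-11.8,9,0,0,0.75],[3.9,-11.8,9,0,0,0.9],[3.9,-11.8,9,0,0,1.05],[3.9,-11.8,9,0,0,1.206]]' 43 25; python3 -m jog '[[0,0,0,0,0,0],[0,0,0,0,0,0]]' |grep ee_pos; python3 -c "
from h import *
go(.4098,-.209,.007,-1.206)"
```

```text
time_s: 12.45
ee_pos: [0.4098, -0.2086, 0.2591]
eef_rot: [-3.141, -0.0, -1.17]
force: [1.0, -0.7, -0.6]
grip_width: 0.0405
grip_force: 0.0
ee_pos: [0.4097, -0.2093, 0.2591]
[-0.02 -0.02  5.31] [-0.    -0.     0.046]
```

```bash
python3 -m jog '[[0,0,2,0,0,0.046],[0,0,4,0,0,0.046],[0,0,5.3,0,0,0.046],[0,0,5.3,0,0,0.046],[0,0,5.3,0,0,0.046]]'|egrep 'ee|for'; python3 -m jog '[[0,0,0,0,0,0],[0,0,0,0,0,0],[0,0,0,0,0,0],[0,0,0,0,0,0],[0,0,0,0,0,0]]' 0 | egrep 'ee|force|width'; python3 -m jog '[[0,0,-4,0,0,-0.1],[0,0,-8,0,0,-0.25],[0,0,-12,0,0,-0.4],[0,0,-14,0,0,-0.55],[0,0,-14,0,0,-0.7],[0,0,-14,0,0,-0.85],[0,0,-14,0,0,-1],[0,0,-14,0,0,-1.1]]'|egrep 'ee|force|width';python3 -c "
from h import *
go(.53,.17,.15,.15)"
```

```text
ee_pos: [0.4097, -0.2101, 0.2063]
eef_rot: [-3.142, 0.0, -1.211]
force: [1.1, -0.4, 0.3]
grip_force: 0.0
ee_pos: [0.4096, -0.2102, 0.2062]
eef_rot: [-3.141, -0.0, -1.212]
force: [-1.8, 0.7, 5.1]
grip_width: 0.0149
grip_force: 25.0
ee_pos: [0.4094, -0.2101, 0.3458]
eef_rot: [-3.141, 0.0, -0.106]
force: [-0.3, -1.5, 0.3]
grip_width: 0.0147
grip_force: 25.0
[  7.95 -39.08  -0.31] [-0.     0.    -0.256]
```

```bash
python3 -m jog '[[8,-39,0,0,0,-0.1],[8,-39,0,0,0,-0.2],[8,-39,0,0,0,-0.256],[8,-39,0,0,0,-0.256],[8,-39,0,0,0,-0.256],[8,-39,0,0,0,-0.256],[8,-39,0,0,0,-0.256],[8,-39,0,0,0,-0.256]]'|egrep 'ee|force|width';python3 - <<'E'
from h import *
go(.53,.17,.15,.15)
c=ctrl.camera('wrist'); pickle.dump(c,open('w6.pkl','wb')); cv2.imwrite('pics/w6.png',c['img'])
E
```

```text
ee_pos: [0.5329, 0.1707, 0.3458]
eef_rot: [-3.142, 0.0, 0.144]
force: [0.5, 0.1, 0.0]
grip_width: 0.015
grip_force: 25.0
[-0.3   0.03 -0.32] [-0.     0.    -0.006]
```

View pics/w6.png

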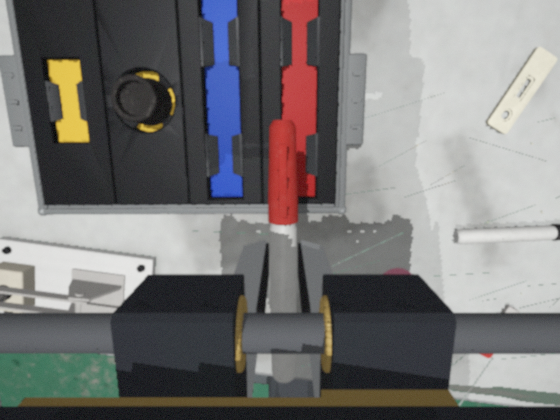

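The red pen is held with its cap forward at (283,170), aligned with the slot. I'll check the slot line and then the offset.

```bash
python3 - <<'E'
from h import *
c=pickle.load(open('w6.pkl','rb')); H,S,V=hsv(c); red=((H<8)|(H>172))&(S>120)
for r in (85,110):
    u=np.nonzero(red[r,270:335])[0]+270; A,B=world(c,u.min(),r,.018),world(c,u.max(),r,.018); m=(A+B)/2
    print(r,u.min(),u.max(),m,'slot y predicted',.171+(m[0]-.6207)*np.tan(.15))
A=world(c,283,121,.15);print('captip',A)
go(.6207,.1712,.06,.15)
E
```

```text
85 281 317 [0.63267266 0.17334727 0.018     ] slot y predicted 0.1728094907479189
110 282 316 [0.61373877 0.17041572 0.018     ] slot y predicted 0.16994791264339693
captip [0.60122029 0.18169862 0.15      ]
[8.52 1.72 8.67] [-0.001 -0.001 -0.003]
```

```bash
python3 -m jog '[[4,0.9,2,0,0,0],[8.5,1.7,5,0,0,0],[8.5,1.7,8.6,0,0,0],[8.5,1.7,8.6,0,0,0],[8.5,1.7,8.6,0,0,0],[8.5,1.7,8.6,0,0,0]]'|egrep 'ee|force|width';python3 -c "
from h import *
go(.6207,.1715,.035,.15)"
```

```text
ee_pos: [0.6192, 0.164, 0.2625]
eef_rot: [-3.141, -0.003, 0.144]
force: [0.1, -0.0, 0.1]
grip_width: 0.0147
grip_force: 25.0
[ 0.25 -0.72  2.85] [-0.    -0.003 -0.006]
```

```bash
python3 -m jog '[[0.2,-0.7,0.5,0,0,0],[0.2,-0.7,1.5,0,0,0],[0.2,-0.7,2,0,0,0],[0.2,-0.7,2,0,0,0],[0.2,-0.7,2,0,0,0]]'|egrep 'ee|force|width';python3 -c "
from h import *
go(.6207,.1715,.03,.15)"
```

```text
ee_pos: [0.6202, 0.1709, 0.2398]
eef_rot: [3.142, 0.0, 0.144]
force: [0.5, 0.3, 0.3]
grip_width: 0.0145
grip_force: 25.0
[ 0.05 -0.05  1.08] [ 0.     0.    -0.006]
```

```bash
python3 -m jog '[[0.1,-0.1,0.4,0,0,-0.006],[0.1,-0.1,0.8,0,0,-0.006],[0.1,-0.1,0.8,0,0,-0.006]]'|egrep 'ee|force|width';for i in 1 2; do python3 -m jog '[[0,0,0.1,0,0,0],[0,0,0.2,0,0,0],[0,0,0.2,0,0,0]]' | egrep 'ee_pos|^force'; done
```

```text
ee_pos: [0.621, 0.1721, 0.2312]
eef_rot: [3.142, 0.001, 0.15]
force: [0.5, 1.2, -0.6]
grip_width: 0.0147
grip_force: 25.0
ee_pos: [0.6212, 0.1721, 0.2301]
force: [0.2, -0.4, -0.6]
ee_pos: [0.6213, 0.172, 0.2284]
force: [0.7, -2.1, 5.0]
```

```bash
python3 -m jog '[[0,0,0,0,0,0],[0,0,0,0,0,0],[0,0,0,0,0,0]]' 37|egrep 'ee|force|width'; python3 -m jog '[[0,0,-2,0,0,0],[0,0,-4,0,0,0],[0,0,-4,0,0,0],[0,0,-4,0,0,0],[0,0,-2,0,0,0],[0,0,-1.5,0,0,0],[0,0,-1.2,0,0,0],[0,0,-1.2,0,0,0]]' 0|egrep 'ee_pos|force|width';for i in 1 2 3; do python3 -m jog '[[0,0,0.15,0,0,0],[0,0,0.3,0,0,0],[0,0,0.3,0,0,0]]' | egrep 'ee_pos|^force'; done
```

```text
ee_pos: [0.6213, 0.172, 0.2285]
eef_rot: [-3.142, -0.001, 0.149]
force: [-0.2, 0.9, 6.1]
grip_width: 0.0337
grip_force: 3.3
ee_pos: [0.6211, 0.1721, 0.2395]
force: [0.1, 0.2, 0.1]
grip_width: 0.0003
grip_force: 0.1
ee_pos: [0.6212, 0.1724, 0.2375]
force: [-0.4, 2.8, 5.2]
ee_pos: [0.6215, 0.1721, 0.236]
force: [-2.6, -1.1, 16.2]
ee_pos: [0.6215, 0.1722, 0.2358]
force: [-17.0, -3.8, 42.3]
```

```bash
python3 -m jog '[[0,0,-1.2,0,0,0],[-4,0,-1.2,0,0,0],[-4,0,-1.2,0,0,0],[-4,0,-0.6,0,0,0],[-4,0,-0.4,0,0,0],[-4,0,-0.3,0,0,0],[-4,0,-0.3,0,0,0]]'|egrep 'ee_pos|^force'; python3 -m jog '[[0,0,-1,0,0,0],[4,0,-1,0,0,0],[8,0,-1,0,0,0],[8,0,-1,0,0,0],[8,0,-0.4,0,0,0],[8,0,-0.2,0,0,0],[8,0,0,0,0,0],[8,0,0,0,0,0]]'|egrep 'ee_pos|^force'
```

```text
ee_pos: [0.5824, 0.1663, 0.2359]
force: [-12.1, -2.7, 26.2]
ee_pos: [0.6604, 0.178, 0.236]
force: [-3.9, -3.2, 15.9]
```

```bash
python3 -m jog '[[0,0,-5,0,0,0],[-2,0,-10,0,0,0],[-8,0,-12,0,0,0],[-13,0,-12,0,0,0],[-18,5,-12,0,0,0],[-18,10,-12,0,0,0.1],[-18,15,-12,0,0,0.2],[-18,20,-12,0,0,0.3]]' 43|egrep 'ee';python3 -c "
from h import *
go(.3919,-.3702,.12,-1.458)"
```

```text
ee_pos: [0.5083, -0.0252, 0.3541]
eef_rot: [-3.142, -0.001, -0.153]
[-6.23 35.88  3.51] [-0.    -0.     1.305]
```

```bash
python3 -m jog '[[-6.2,35.9,3.5,0,0,0.15],[-6.2,35.9,3.5,0,0,0.3],[-6.2,35.9,3.5,0,0,0.45],[-6.2,35.9,3.5,0,0,0.6],[-6.2,35.9,3.5,0,0,0.75],[-6.2,35.9,3.5,0,0,0.9],[-6.2,35.9,3.5,0,0,1.05],[-6.2,35.9,3.5,0,0,1.2]]' |egrep 'ee'; python3 -m jog '[[0,0,0,0,0,0.1],[0,0,0,0,0,0.1]]'|grep ee; python3 -c "
from h import *
go(.3919,-.3702,.06,-1.458)"
```

```text
ee_pos: [0.3925, -0.3721, 0.3181]
eef_rot: [3.141, 0.0, -1.36]
ee_pos: [0.3941, -0.3693, 0.3184]
eef_rot: [3.141, 0.001, -1.453]
[0.06 0.22 5.94] [0.    0.001 0.005]
```

```bash
python3 -m jog '[[0,0.2,3,0,0,0.005],[0,0.2,6,0,0,0.005],[0,0.2,9,0,0,0.005],[0,0.2,9,0,0,0.005],[0,0.2,9,0,0,0.005]]' |egrep 'ee|force'; python3 -c "
from h import *
go(.3919,-.3702,.007,-1.458)"
```

```text
ee_pos: [0.393, -0.3693, 0.2296]
eef_rot: [3.142, 0.0, -1.453]
force: [0.6, 0.4, 1.6]
grip_force: 0.0
[0.07 0.12 2.36] [0.    0.    0.005]
```

```bash
python3 -m jog '[[0.1,0.1,1.2,0,0,0.005],[0.1,0.1,2.3,0,0,0.005],[0.1,0.1,2.3,0,0,0.005],[0.1,0.1,2.3,0,0,0.005]]' |egrep 'ee|force'; python3 -m jog '[[0,0,0,0,0,0],[0,0,0,0,0,0],[0,0,0,0,0,0],[0,0,0,0,0,0],[0,0,0,0,0,0]]' 0 25| egrep 'ee|force|width'; python3 -m jog '[[0,0,-4,0,0,-0.1],[0,0,-8,0,0,-0.25],[0,0,-12,0,0,-0.4],[0,0,-14,0,0,-0.55],[0,0,-14,0,0,-0.7],[0,0,-14,0,0,-0.85],[0,0,-14,0,0,-1],[0,0,-14,0,0,-1.15]]'|egrep 'ee|force|width';python3 -c "
from h import *
go(.53,.23,.15,.15)"
```

```text
ee_pos: [0.392, -0.3708, 0.2059]
eef_rot: [3.141, 0.0, -1.46]
force: [0.2, -0.2, -0.2]
grip_force: 0.0
ee_pos: [0.392, -0.3708, 0.2061]
eef_rot: [-3.141, -0.0, -1.46]
force: [-0.7, -0.2, 2.6]
grip_width: 0.0145
grip_force: 25.0
ee_pos: [0.3919, -0.3708, 0.3459]
eef_rot: [3.142, 0.0, -0.304]
force: [-1.1, -0.1, -0.2]
grip_width: 0.0148
grip_force: 25.0
[ -4.81 -61.45  -0.31] [-0.     0.    -0.454]
```

```bash
python3 -m jog '[[-4.8,-61.4,0,0,0,-0.1],[-4.8,-61.4,0,0,0,-0.2],[-4.8,-61.4,0,0,0,-0.3],[-4.8,-61.4,0,0,0,-0.454],[-4.8,-61.4,0,0,0,-0.454],[-4.8,-61.4,0,0,0,-0.454],[-4.8,-61.4,0,0,0,-0.454],[-4.8,-61.4,0,0,0,-0.454]]'|egrep 'ee';python3 -c "
from h import *
go(.53,.23,.15,.15)"
```

```text
ee_pos: [0.484, 0.0206, 0.3461]
eef_rot: [3.141, -0.0, 0.144]
[  7.55 -20.07  -0.29] [ 0.    -0.    -0.006]
```

```bash
python3 -m jog '[[7.5,-20.1,0,0,0,-0.006],[7.5,-20.1,0,0,0,-0.006],[7.5,-20.1,0,0,0,-0.006],[7.5,-20.1,0,0,0,-0.006],[7.5,-20.1,0,0,0,-0.006],[7.5,-20.1,0,0,0,-0.006]]'|egrep 'ee';python3 - <<'E'
from h import *
c=ctrl.camera('wrist'); pickle.dump(c,open('w7.pkl','wb')); cv2.imwrite('pics/w7.png',c['img'])
H,S,V=hsv(c); m=(H>105)&(H<130)&(S>120)
for r in (30,85,100):
    u=np.nonzero(m[r,240:335])[0]+240; A,B=world(c,u.min(),r,.018),world(c,u.max(),r,.018); q=(A+B)/2
    print(r,u.min(),u.max(),q,'slot y predicted',.2307+(q[0]-.6117)*np.tan(.15))
go(.6117,.2307,.06,.15)
E
```

```text
ee_pos: [0.5294, 0.2297, 0.3453]
eef_rot: [3.141, 0.001, 0.152]
30 291 306 [0.66843352 0.23996166 0.018     ] slot y predicted 0.23927443341983928
85 281 316 [0.62879171 0.23349969 0.018     ] slot y predicted 0.23328315922942558
100 280 316 [0.61747282 0.23206018 0.018     ] slot y predicted 0.23157247576584436
[8.19 0.99 8.64] [0.    0.001 0.001]
```

View pics/w7.png

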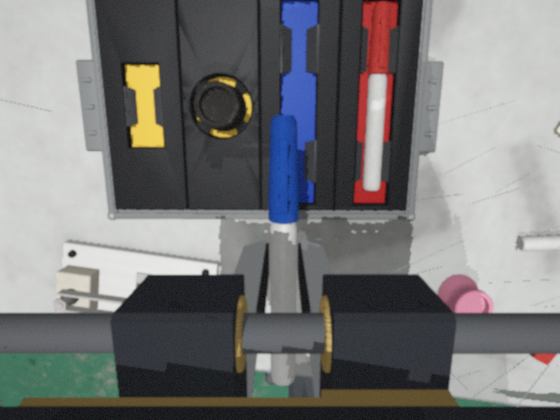

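The red pen sits in its slot (375,130), and the blue pen is held with its cap forward at (284,165). Next I'll place the blue one.

```bash
python3 -m jog '[[4,0.5,2,0,0,0],[8.2,1,5,0,0,0],[8.2,1,8.6,0,0,0],[8.2,1,8.6,0,0,0],[8.2,1,8.6,0,0,0],[8.2,1,8.6,0,0,0]]'|egrep 'ee';python3 -c "
from h import *
go(.6117,.231,.032,.15)"
```

```text
ee_pos: [0.6121, 0.23, 0.2627]
eef_rot: [-3.141, -0.003, 0.149]
[-0.03 -0.1   3.17] [-0.    -0.003 -0.001]
```

```bash
python3 -m jog '[[0,-0.1,1,0,0,0],[0,-0.1,2,0,0,0],[0,-0.1,2.6,0,0,0],[0,-0.1,2.9,0,0,0],[0,-0.1,2.9,0,0,0]]'|egrep 'ee|force';for i in 1 2; do python3 -m jog '[[0,0,0.1,0,0,0],[0,0,0.1,0,0,0]]' | egrep 'ee_pos|^force'; done;  python3 -m jog '[[0,0,0,0,0,0],[0,0,0,0,0,0],[0,0,0,0,0,0]]' 37|egrep 'ee_pos|force|width'; python3 -m jog '[[0,0,-2,0,0,0],[0,0,-4,0,0,0],[0,0,-4,0,0,0],[0,0,-4,0,0,0],[0,0,-4,0,0,0],[0,0,-2,0,0,0],[0,0,-1.5,0,0,0],[0,0,-1.5,0,0,0]]' 0|egrep 'ee_pos|force|width'
```

```text
ee_pos: [0.6119, 0.2314, 0.2304]
eef_rot: [3.141, 0.001, 0.15]
force: [-0.3, -0.5, 0.2]
grip_force: 25.0
ee_pos: [0.612, 0.2315, 0.2302]
force: [-0.4, -0.8, 0.0]
ee_pos: [0.612, 0.2314, 0.2292]
force: [-0.1, -1.1, 2.0]
ee_pos: [0.6118, 0.2315, 0.2287]
force: [-0.2, -0.3, -0.4]
grip_width: 0.0338
grip_force: 0.0
ee_pos: [0.6117, 0.2314, 0.2423]
force: [0.5, 0.4, 0.4]
grip_width: 0.0005
grip_force: 0.0
```

Press at the centre, then at both ends.

```bash
python3 -m jog '[[0,0,0.3,0,0,0],[0,0,0.5,0,0,0],[0,0,0.7,0,0,0],[0,0,0.9,0,0,0],[0,0,0.9,0,0,0]]' | egrep 'ee_pos|^force'; python3 -m jog '[[0,0,-1.2,0,0,0],[-4,0,-1.2,0,0,0],[-4,0,-1.2,0,0,0],[-4,0,-0.3,0,0,0],[-4,0,-0.1,0,0,0],[-4,0,0,0,0,0],[-4,0,0,0,0,0]]'|egrep 'ee_pos|^force'; python3 -m jog '[[0,0,-1,0,0,0],[4,0,-1,0,0,0],[8,0,-1,0,0,0],[8,0,-1,0,0,0],[8,0,-0.3,0,0,0],[8,0,-0.1,0,0,0],[8,0,0,0,0,0],[8,0,0,0,0,0]]'|egrep 'ee_pos|^force'
```

```text
ee_pos: [0.6121, 0.2317, 0.237]
force: [-5.3, 0.2, 15.6]
ee_pos: [0.5738, 0.225, 0.2363]
force: [-1.2, -7.7, 14.0]
ee_pos: [0.6511, 0.2373, 0.2361]
force: [1.7, -1.8, 7.2]
```

```bash
python3 -m jog '[[0,0,-1,0,0,0],[-4,0,-1,0,0,0],[-4,0,-1,0,0,0],[-4,0,-0.2,0,0,0],[-4,0,0,0,0,0],[-4,0,0.2,0,0,0],[-4,0,0.3,0,0,0],[-4,0,0.3,0,0,0]]'|egrep 'ee_pos|^force'; python3 -m jog '[[0,0,-1,0,0,0],[4,0,-1,0,0,0],[4,0,-1,0,0,0],[4,0,-0.3,0,0,0],[4,0,-0.1,0,0,0],[4,0,0,0,0,0],[4,0,0,0,0,0]]'|egrep 'ee_pos|^force'; python3 -m jog '[[0,0,-5,0,0,0],[-2,0,-10,0,0,0],[-8,0,-12,0,0,0],[-13,0,-12,0,0,0],[-18,5,-12,0,0,0],[-18,10,-12,0,0,0.1],[-18,15,-12,0,0,0.15],[-18,15,-12,0,0,0.15]]' 43|egrep 'ee';python3 -c "
from h import *
go(.39,-.05,.14,0)"
```

```text
ee_pos: [0.6127, 0.2319, 0.2358]
force: [-15.8, -3.1, 36.6]
ee_pos: [0.6518, 0.2374, 0.2359]
force: [-6.3, -4.3, 29.1]
ee_pos: [0.4948, 0.0596, 0.3518]
eef_rot: [3.141, -0.0, -0.004]
[-10.44  11.     1.28] [ 0.    -0.    -0.004]
```

```bash
python3 -m jog '[[-10.4,11,1.2,0,0,0],[-10.4,11,1.2,0,0,0],[-10.4,11,1.2,0,0,0],[-10.4,11,1.2,0,0,0],[-10.4,11,1.2,0,0,0],[-10.4,11,1.2,0,0,0]]'|egrep 'ee'; python3 - <<'E'
from h import *
c=ctrl.camera('wrist'); pickle.dump(c,open('w8.pkl','wb')); im=c['img']
H,S,V=hsv(c); k=blob(c,((H<8)|(H>172))&(S>120),(160,60,400,230)); v,u=np.nonzero(k); print(rect(c,k,.006),u.mean(),v.mean())
a,b=int(u.mean()),int(v.mean()); y0,x0=max(b-60,0),a-80; print(x0,y0)
cv2.imwrite('pics/w8.png',cv2.resize(im[y0:y0+120,x0:x0+160],None,fx=4,fy=4,interpolation=cv2.INTER_CUBIC))
E
```

```text
ee_pos: [0.3922, -0.0472, 0.3399]
eef_rot: [3.142, -0.001, 0.0]
(array([431.9, -48.7,  40.9,  17.3]), -19.9) 286.0971074380165 159.13119834710744
206 99
```

View pics/w8.png

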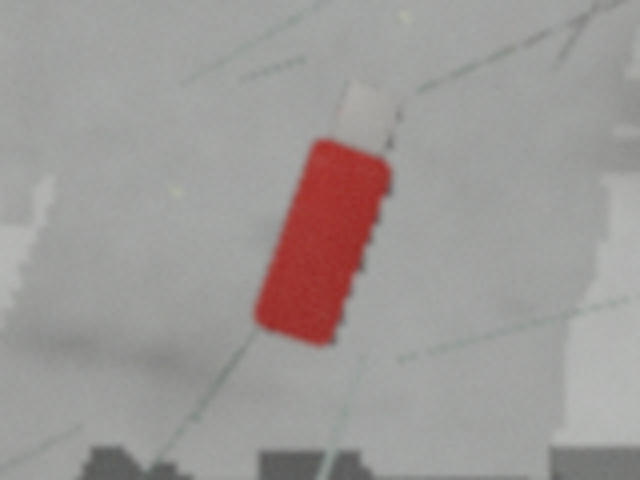

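The wrist crop shows the key's red case centred at crop (323,243), which is image (286,159), with its plug pointing away from the robot.

```bash
python3 -m jog '[[0,0,0,0,0,0]]'|egrep ee; python3 -c "
from h import *
go(.432,-.0487,.05,-.347)"
```

```text
ee_pos: [0.3923, -0.047, 0.3397]
eef_rot: [-3.142, 0.0, 0.001]
[3.97 0.18 9.07] [-0.     0.     0.348]
```

```bash
python3 -m jog '[[2,0.1,2,0,0,0.13],[4,0.2,6,0,0,0.26],[4,0.2,9,0,0,0.348],[4,0.2,9,0,0,0.348],[4,0.2,9,0,0,0.348],[4,0.2,9,0,0,0.348]]' 40|egrep ee; python3 -c "
from h import *
go(.432,-.0487,.004,-.347)"
```

```text
ee_pos: [0.4322, -0.0496, 0.2514]
eef_rot: [-3.141, -0.002, -0.346]
[-0.06 -0.07  4.84] [-0.    -0.002  0.001]
```

```bash
python3 -m jog '[[0,-0.1,2,0,0,0],[0,-0.1,4,0,0,0],[0,-0.1,4.7,0,0,0],[0,-0.1,4.7,0,0,0],[0,-0.1,4.7,0,0,0]]'|egrep 'ee|force'; python3 -m jog '[[0,0,0,0,0,0],[0,0,0,0,0,0],[0,0,0,0,0,0],[0,0,0,0,0,0],[0,0,0,0,0,0]]' 0 20| egrep 'ee|force|width'; python3 -m jog '[[0,0,-4,0,0,0],[0,0,-8,0,0,-0.1],[0,0,-12,0,0,-0.2],[0,0,-14,0,0,-0.3],[0,0,-14,0,0,-0.4],[0,0,-14,0,0,-0.5]]'|egrep 'ee|force|width';python3 -c "
from h import *
go(.53,.34,.12,.15)"
```

```text
ee_pos: [0.4325, -0.0488, 0.204]
eef_rot: [-3.141, -0.002, -0.348]
force: [-0.2, -0.9, 0.5]
grip_force: 0.0
ee_pos: [0.4323, -0.0488, 0.2033]
eef_rot: [-3.142, -0.001, -0.348]
force: [-1.8, 0.6, 6.6]
grip_width: 0.0173
grip_force: 20.0
ee_pos: [0.4321, -0.0488, 0.3436]
eef_rot: [3.141, -0.001, 0.156]
force: [0.6, 0.5, -0.2]
grip_width: 0.0173
grip_force: 20.0
[ 15.71 -36.89   2.46] [ 0.    -0.001  0.006]
```

```bash
python3 -m jog '[[15.7,-36.9,0.5,0,0,0.006],[15.7,-36.9,0.5,0,0,0.006],[15.7,-36.9,0.5,0,0,0.006],[15.7,-36.9,0.5,0,0,0.006],[15.7,-36.9,0.5,0,0,0.006],[15.7,-36.9,0.5,0,0,0.006],[15.7,-36.9,0.5,0,0,0.006],[15.7,-36.9,0.5,0,0,0.006]]'|egrep 'ee';python3 -m jog '[[0,0,0,0,0,0],[0,0,0,0,0,0]]'|egrep 'ee'; python3 - <<'E'
from h import *
c=ctrl.camera('wrist'); pickle.dump(c,open('w9.pkl','wb')); cv2.imwrite('pics/w9.png',c['img'])
H,S,V=hsv(c); m=(H>15)&(H<35)&(S>120)
print(rect(c,blob(c,m,(200,30,380,230)),.0215))
go(.5874,.349,.06,.15)
E
```

```text
ee_pos: [0.5314, 0.3408, 0.3377]
eef_rot: [3.141, 0.0, 0.146]
ee_pos: [0.5311, 0.3393, 0.337]
eef_rot: [3.141, 0.001, 0.147]
(array([594. , 350.3,  64.3,  28.9]), 8.6)
[ 5.72 -0.25  7.84] [ 0.001  0.001 -0.004]
```

View pics/w9.png

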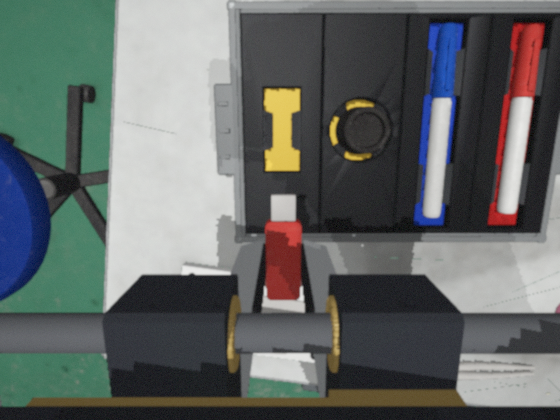

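Both pens are seated at (438,120) and (518,120), the loupe at (362,128). The key is held at (283,250) facing its cutout at (283,130).

```bash
python3 -m jog '[[3,-0.2,2,0,0,0],[5.7,-0.3,5,0,0,0],[5.7,-0.3,7.8,0,0,0],[5.7,-0.3,7.8,0,0,0],[5.7,-0.3,7.8,0,0,0]]'|egrep 'ee';python3 -m jog '[[0,0,0,0,0,0],[0,0,0,0,0,0]]'|egrep 'ee'; python3 - <<'E'
from h import *
c=pickle.load(open('w9.pkl','rb')); R=[.5311,.3393]
for p in ((284,195,.138),(284,222,.142),(283,298,.142)):
    w=world(c,*p)[:2]-R; print(w@[np.cos(.147),np.sin(.147)],w@[-np.sin(.147),np.cos(.147)])
go(.5874,.350,.036,.15)
E
```

```text
ee_pos: [0.5874, 0.349, 0.261]
eef_rot: [3.142, -0.0, 0.145]
ee_pos: [0.5873, 0.3499, 0.2621]
eef_rot: [-3.141, -0.003, 0.146]
0.03348528398601382 0.00042181292538821173
0.020743429844985402 0.000429985599218945
-0.019803037139239817 0.0009255599349486769
[ 0.01 -0.01  2.71] [-0.001 -0.003 -0.004]
```

```bash
python3 -m jog '[[0,0,1.2,0,0,-0.004],[0,0,2.4,0,0,-0.004],[0,0,2.9,0,0,-0.004],[0,0,2.9,0,0,-0.004]]'|egrep 'ee|^force'; for i in 1 2 3; do python3 -m jog '[[0,0,0.1,0,0,0],[0,0,0.1,0,0,0]]'|egrep 'ee_pos|^force';done
```

```text
ee_pos: [0.5872, 0.3498, 0.2295]
eef_rot: [3.141, 0.002, 0.15]
force: [0.7, -0.2, -0.2]
ee_pos: [0.5873, 0.35, 0.2301]
force: [-0.0, -0.9, -0.3]
ee_pos: [0.5874, 0.35, 0.2293]
force: [0.6, -1.0, 2.4]
ee_pos: [0.5874, 0.3499, 0.2284]
force: [-0.1, -1.2, 5.2]
```

```bash
python3 -m jog '[[0,0,0,0,0,0],[0,0,0,0,0,0],[0,0,0,0,0,0]]' 34|egrep 'ee_pos|force|width'; python3 -m jog '[[0,0,-2,0,0,0],[0,0,-4,0,0,0],[0.3,0,-4,0,0,0],[0.6,0,-4,0,0,0],[0.6,0,-4,0,0,0],[0.6,0,-2,0,0,0],[0.6,0,-0.9,0,0,0],[0.6,0,-0.9,0,0,0]]' 0|egrep 'ee_pos|force|width'; for i in 1 2 3; do python3 -m jog '[[0,0,0.2,0,0,0],[0,0,0.3,0,0,0],[0,0,0.3,0,0,0]]'|egrep 'ee_pos|^force';done
```

```text
ee_pos: [0.5874, 0.35, 0.2285]
force: [0.4, 0.6, 5.9]
grip_width: 0.0318
grip_force: 3.0
ee_pos: [0.5928, 0.3506, 0.2341]
force: [-0.6, 1.2, -0.4]
grip_width: 0.0007
grip_force: 0.0
ee_pos: [0.5933, 0.3509, 0.2343]
force: [-0.4, -0.5, -0.4]
ee_pos: [0.5934, 0.351, 0.2319]
force: [-1.6, 0.0, 5.4]
ee_pos: [0.5935, 0.3511, 0.2304]
force: [-4.5, -2.5, 16.6]
```

```bash
python3 -m jog '[[0,0,0.2,0,0,0],[0,0,0.3,0,0,0],[0,0,0.3,0,0,0]]'|egrep 'ee_pos|^force'; python3 -m jog '[[0,0,-1,0,0,0],[-2,0,-1,0,0,0],[-2,0,-1,0,0,0],[-2,0,-0.3,0,0,0],[-2,0,-0.1,0,0,0],[-2,0,0,0,0,0],[-2,0,0,0,0,0]]'|egrep 'ee_pos|^force'; python3 -m jog '[[0,0,-1,0,0,0],[2.8,0,-1,0,0,0],[2.8,0,-1,0,0,0],[2.8,0,-0.3,0,0,0],[2.8,0,-0.1,0,0,0],[2.8,0,0,0,0,0],[2.8,0,0,0,0,0]]'|egrep 'ee_pos|^force'
```

```text
ee_pos: [0.5935, 0.3512, 0.2302]
force: [-15.3, -7.6, 39.7]
ee_pos: [0.5743, 0.3484, 0.2301]
force: [-18.8, -8.4, 46.2]
ee_pos: [0.6017, 0.352, 0.2301]
force: [-10.7, -10.0, 42.3]
```

```bash
python3 -m jog '[[0,0,-4,0,0,0],[0,0,-8,0,0,0],[-4,3,-12,0,0,0],[-9,6,-13,0,0,0],[-9,8,-13,0,0,0],[-9,8,-13,0,0,0],[-9,8,-13,0,0,0]]' 40|egrep 'time|ee'; python3 - <<'E'
from h import *
c=ctrl.camera('wrist'); pickle.dump(c,open('w10.pkl','wb')); cv2.imwrite('pics/w10.png',c['img'])
t=ctrl.camera('top'); cv2.imwrite('pics/top1.png',t['img'])
E
```

```text
time_s: 43.25
ee_pos: [0.524, 0.2593, 0.3547]
eef_rot: [-3.141, -0.0, 0.149]
```

View pics/w10.png

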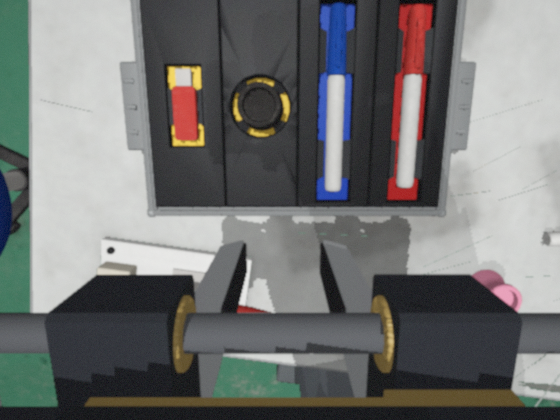

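View pics/top1.png

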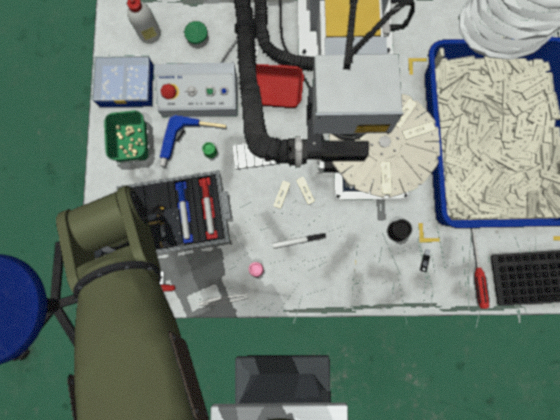

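All four kit items sit in their own cutouts: key (185,105), loupe (262,105), blue pen (336,100) and red pen (408,100). The black pen and the black stick haven't moved.

```bash
python3 -c "
from station import ctrl
print(ctrl.hand_in())"
```

```text
the job is handed in; nothing more can be done
None
```

The loupe, red pen, blue pen and licence key are pressed home in their own foam cutouts, in that order, with the black pen and black stick left where they lay; the job was handed in at about 43 s, and no verdict was returned.

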